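Pin a hinge bracket and hold it against the sprung fence

ROBOT

A 6-joint arm with a two-finger parallel gripper is mounted at the origin on the work surface. World frame = base frame: x ahead of the robot, y to its left, z up, the work surface at z = 0. Lengths are in m, angles in rad, forces in N, time in s.
With the tool pointing down it reaches from about 0.375 to 0.925 m from the base axis. Payload 5.7 kg.
Tool frame: the origin (TCP) lies at the very end of the fingers, on their centre line; the grasp point (between the pads) lies 19 mm behind it; z points along the fingers, y is the direction in which the jaws open and shut (so a half turn about z gives the same grasp; the last joint's range is limited). The gripper opens to 88 mm and grips with 3 to 60 N. Pads are 20 mm wide; open, the fingers measure 115 mm over their backs; the gripper's body (75 mm by 178 mm) begins 61 mm behind the grasp point.
Start: joints at [1.172, 0.359, 1.51, -0, 1.272, -0.115], TCP at [0.168, 0.576, 0.223] pointing down, gripper open.
Joint ranges: [-2.97, 2.97], [-1.01, 2.36], [0.21, 2.38], [-0.96, 4.11], [0.2, 2.71], [-2.98, 2.98]. Speed limits (rad/s): [2.39, 2.39, 3.14, 3.14, 3.14, 3.14].

INTERFACE

Orientations are given as [roll, pitch, yaw] about the fixed x, y, z axes, in that order (R = Rz(yaw) Ry(pitch) Rx(roll)).
In Python, from plant import arm gives the robot as it stands.
- The arm moves only by the tool carry_out, never from a script. Its argument "steps" is text: rows parted by semicolons, each of 7 numbers parted by spaces: the shift along the tool's x, y, z in mm, then the turn, a rotation vector about the tool's x, y, z in units of 8 degrees (1.0 is 8 degrees), then the finger opening in mm, from 0 to 87.8. In form: dx dy dz rx ry rz fingers; .... A call has 1 to 12 rows; each row shifts and turns the pose as measured when the row begins, along the tool's axes as they then stand; what a row does not reach is not made up. A row lasts 1/10 s, in which the tool goes at most 50 mm and 8.59 degrees, less where a joint would pass 70% of its speed; a pose out of reach is approached as far as the arm can. A call with a gripper value outside its range is refused whole. The fingers move at their own pace and stop on an object; the grip force is fixed at half the most. Time passes only in rows, so rows that do not move let the fingers close. It gives the time, the measured TCP pose, the force and the opening at its end, in the units of the state.
- arm.sense(): the state, without advancing time (a new reading comes with each control period).
- arm.capture(name): name is "scene" or "top"; returns a dict with "pixels" (400x640x3 uint8, red, green, blue), "fov_y" (degrees; the focal length in pixels is half the picture's height over the tangent of half this angle, whatever the lens; pixels are square), "cx", "cy" (the principal point, pixels), "xyz" and "rotation" of the camera in the world. Camera axes: x right, y up, looking along -z (the intrinsics and any distortion apply to the point x, -y, -z); pixel columns grow to the right and rows downward; lengths in m; the calibration is good to about 2 mm. A picture is of the moment at which its call begins. There is no depth.
- arm.hand_in(): hands the job in, once; it reports no verdict.
The state is a dict: "t": time; "qpos": joint angles; "dq": joint speeds; "joint_torque": joint torques, N m; "position": TCP position; "orientation": TCP orientation; "force": force on the tool from outside, world axes, zero at the start; "ft_torque": the same for the moment, N m; "opening": opening from 0.0 (shut) to 1.0 (fully open).
Only numpy, scipy, OpenCV 4.12 (cv2) and the standard library are available. Lean on these libraries where they do the work, as an engineer would, in place of code of your own. Each camera call takes 0.05 s, during which the arm holds its last target. There are 200 camera calls.

TASK

Take the square-headed pin out of the wooden pin block and put it well down through the eye of the steel hinge bracket lying on the jig; then, keeping hold of the pin, push the bracket with it flat against the black sprung pad of the fence until the pad is pushed in about half of its travel (a steady 10 N or so, never hard against the stop). Finish while still holding the pin and pressing like that, as a third hand, so that I can drive the screws; let nothing go, keep the bracket lying on the jig and leave all the other things where they are.

Things in the scene. Friction and masses are not known exactly. Their poses are not given: they have to be found in the camera images.
- pin: The pin to use: steel, the only SQUARE head. Origin at the centre of its lower tip, z up the pin. Shank 10 mm across, 45 mm long, lowest 8 mm tapering to 4 mm across; head a block 20 x 20 mm (sides along its x and y), from 45 to 77 mm above the tip. 100 g. Starts loose in any of the pin block's three holes, tip 5 mm above the table, head resting on the block (50 to 82 mm above the table).
- knob_pin: Another pin in the block, with a ROUND knob 26 mm across and 32 mm tall (top at 82 mm). Leave it. Origin at its tip.
- flat_pin: Another pin in the block, with a low round mushroom head 32 mm across and 14 mm tall (top at 64 mm). Leave it. Origin at its tip.
- block: Fixed wooden pin block, 50 (x) x 170 (y) x 50 mm tall, origin at the centre of its underside. Three upright through holes 12 mm across at y = -55, 0 and 55 mm in its own frame.
- bracket: Loose steel hinge bracket, 150 to 300 g. Origin: centre of its eye, on the underside. Flange 8 mm thick, x -25 to 34 mm, 130 mm wide in y; the eye is a 14 mm round through hole at x = y = 0. Upright back at x 29 to 34 mm, 38 mm tall; its +x face goes against the pad. Starts on the jig's runners, back 30 to 50 mm short of the pad, facing it, up to 0.3 rad turned and 8 mm off the middle.
- jig: Fixed metal jig; origin on the table under its middle, x towards its fence, z up. Two runners along x (-100 to 110 mm), slippery tops 50 mm above the table, 25 to 75 mm either side of the middle; the channel between, 50 mm wide, is open down to 6 mm above the table, so a pin through the eye runs along it. Fixed fence at x 113 to 129 mm, 160 mm wide, top 80 mm above the table.
- pad: Black slippery sprung pad before the fence, 140 wide (y), 38 tall, 8 mm thick. Origin: middle of the lower edge of its front face, which looks to the jig's -x; at rest at x 75, y 0, z 51 mm in the jig's frame, same axes. Slides only along the jig's x: gives way up to 24 mm to +x, to a hard stop, against a spring of 0.8 N per mm (12 mm is about 10 N); springs back.
- tape: Bystander: cardboard tape roll lying flat, 96 mm across, 45 mm tall.
- mug: Bystander: white mug, 80 mm across, 92 mm tall.
- driver: Bystander: screwdriver lying on the bench.
- tray: Bystander: grey screw tray, 100 x 140 x 30 mm.
- jar: Bystander: jar standing upright, 60 mm across, 90 mm tall.
Things that resemble listed ones, but are neither listed nor needed, are in the scene too. What is shaped like the pin but red is not meant.

How it is judged:
By the outcome, as a careful person would: the job done as asked, in the order asked, and still so for the second after the job is handed in, while the arm keeps its last pose, push and grip.
It also fails if it takes over 64 s, if anything falls off the work surface, if the arm or the gripper's body presses on something with over 40 N, if the wrist force passes 120 N, or if a joint passes its speed limit or range.

## Working session

There is one attempt and no reset: what is moved stays moved. The work goes in short steps, Python scripts to look and compute and a tool call to move; the robot and the scene stay as the last step left them, time stands still between calls to the robot, and variables do not carry over. Pictures are saved under pics/ and viewed, about 8 in all and at most 12, crops included, and the job is handed in when it is done.

Besides the shell and the picture viewer there is one more tool, called as name(argument=value, ...), one argument or row to a line, values as JSON. carry_out: Moves the arm, as the interface text tells. Its arguments: {"type":"object","properties":{"steps":{"type":"string"}},"required":["steps"]}

```bash
ls; mkdir -p pics
cat > h.py <<'E'
import numpy as np, cv2
from plant import arm
def cap(n,fn=None):
    c=arm.capture(n); 
    if fn: cv2.imwrite('pics/'+fn,c['pixels'][:,:,::-1])
    return c
def K(c):
    h=c['pixels'].shape[0]; f=h/2/np.tan(np.radians(c['fov_y'])/2); return f
E
python3 - <<'E'
from h import *
for n in('top','scene'):
    c=cap(n,n+'0.png'); print({k:(v if k!='pixels' else v.shape) for k,v in c.items()},K(c))
print(arm.sense())
E
```

```text
pics
{'pixels': (400, 640, 3), 'fov_y': 43.640989095267564, 'cx': 319.33235733275114, 'cy': 198.69708327211634, 'xyz': array([ 0.31845317, -0.04284513,  1.56766479]), 'rotation': array([ 0.11996853, -0.0120263 , -1.58289457])} 499.51741097662415
{'pixels': (400, 640, 3), 'fov_y': 46.57239026363141, 'cx': 329.48745344878097, 'cy': 200.68462270234448, 'xyz': array([1.23971546, 0.40852502, 0.87286026]), 'rotation': array([ 0.84161876, -0.01994244,  2.15908298])} 464.7029739192002
{'t': 0.1, 'qpos': array([ 1.17190268e+00,  3.59446164e-01,  1.51128584e+00, -2.93495788e-05,
        1.27253202e+00, -1.15101083e-01]), 'dq': array([-0.00085292, -0.00148446, -0.00196015, -0.00027499,  0.00099296,
       -0.00185697]), 'joint_torque': array([-8.15088897e-04, -5.16358638e+01, -2.71402913e+01,  6.75248005e-02,
        2.76537339e-02, -5.75012200e-05]), 'position': array([0.1677767 , 0.57542378, 0.22190042]), 'orientation': array([-3.13992912e+00, -1.64098121e-04,  2.85780861e+00]), 'force': array([-0.42741764, -0.48737208, -0.30730654]), 'ft_torque': array([ 0.02340738, -0.00874412,  0.01726509]), 'opening': 0.995164942758361}
```

View pics/top0.png

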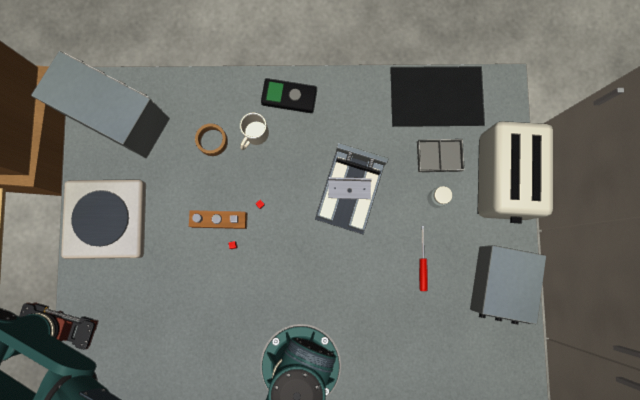

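View pics/scene0.png

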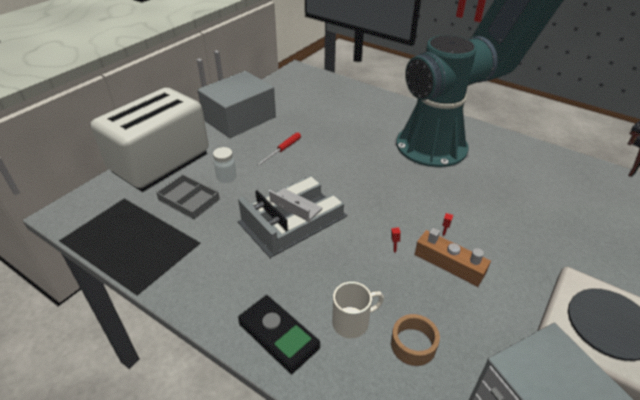

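```bash
cat >> h.py <<'E'
def crop(im,x,y,w,h,s): return cv2.resize(im[y:y+h,x:x+w],None,fx=s,fy=s,interpolation=cv2.INTER_CUBIC)
from scipy.spatial.transform import Rotation as R
def proj(c,p):
    v=(np.atleast_2d(p)-c['xyz'])@R.from_euler('xyz',c['rotation']).as_matrix()
    f=K(c); return np.c_[c['cx']-f*v[:,0]/v[:,2], c['cy']+f*v[:,1]/v[:,2]]
def back(c,u,v,z):
    f=K(c); d=R.from_euler('xyz',c['rotation']).as_matrix()@[(u-c['cx'])/f,-(v-c['cy'])/f,-1]
    return c['xyz']+d*(z-c['xyz'][2])/d[2]
E
python3 - <<'E'
from h import *
t=cv2.imread('pics/top0.png'); s=cv2.imread('pics/scene0.png')
a=np.hstack([crop(t,183,195,80,60,5),crop(s,410,220,80,60,5)])
b=np.hstack([crop(t,310,142,80,96,0.1*0+3.125*1.6)[:480],crop(s,235,175,115,80,400/115.)if 0 else cv2.copyMakeBorder(crop(s,235,175,115,80,3.478),0,480-278,0,0,0)])
print(a.shape,b.shape)
cv2.imwrite('pics/c1.png',np.vstack([a,b[:300]])) 
c=np.hstack([crop(t,310,142,80,100,6),crop(s,235,175,115,80,2.78)[:,:320] if 0 else cv2.copyMakeBorder(crop(s,235,175,115,80,2.78),0,600-222,0,0,0)])
cv2.imwrite('pics/c2.png',c[:, :800]);print(c.shape)
E
```

```text
(300, 800, 3) (480, 800, 3)
(600, 800, 3)
```

View pics/c1.png

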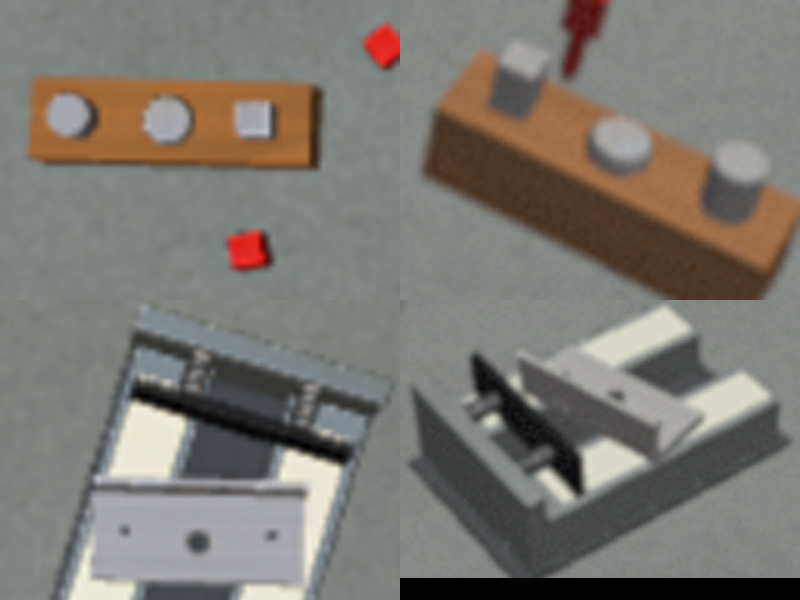

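View pics/c2.png

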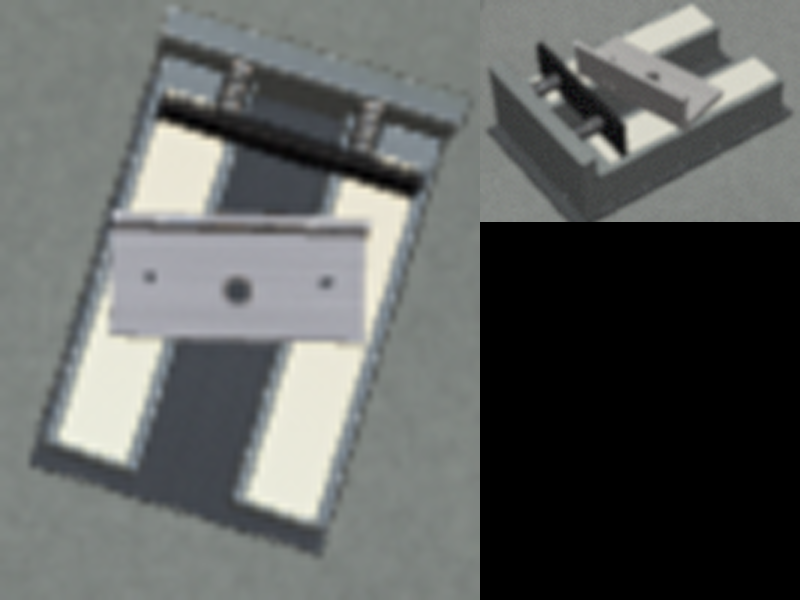

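```bash
cat > fit.py <<'E'
from h import *
from scipy.optimize import least_squares
T=cap('top'); S=cap('scene')
def tri(ut,us):
    r=least_squares(lambda p:np.r_[proj(T,p)[0]-ut,proj(S,p)[0]-us],[.4,0,.05]); return r.x,r.fun
def body(pts,ut,x0):
    pts=np.array(pts)/1e3
    def f(q):
        c,s=np.cos(q[2]),np.sin(q[2]); w=pts.copy(); w[:,0]=q[0]+c*pts[:,0]-s*pts[:,1]; w[:,1]=q[1]+s*pts[:,0]+c*pts[:,1]
        return (proj(T,w)-ut).ravel()
    r=least_squares(f,x0); return r.x,r.fun.reshape(-1,2).round(1)
c2=lambda a:(np.array(a)+.5)/6-.5+[310,142]
print('pin top',back(T,233,218.1,.082),tri([233,218.1],[434.2,230.8]))
print('eye',back(T,*c2([237,291]),.058),tri(c2([237,291]),[297,202]))
print('jig',body([[-100,75,50],[-100,25,50],[-100,-25,50],[-100,-75,50],[129,80,80],[129,-80,80]],c2([[50,445],[135,468],[235,500],[322,527],[170,5],[470,97]]),[.5,0,-.2]))
print('br',body([[0,0,58],[-25,65,58],[-25,-65,58],[34,65,88],[34,-65,88]],c2([[237,291],[110,335],[362,342],[112,213],[368,220]]),[.5,0,-.2]))
# block right/left ends top face z=.05
c1=lambda x,y:((x+.5)/5-.5+183,(y+.5)/5-.5+195)
for p in [(33,78),(29,158),(314,85),(312,165)]: print(back(T,*c1(*p),.05))
for p in [(237,101),(268,101),(237,134),(270,134)]: print('h',back(T,*c1(*p),.082))
E
python3 fit.py
```

```text
pin top [0.44191306 0.19473583 0.082     ] (array([0.44146768, 0.19571031, 0.08251977]), array([-0.35747224,  0.13879916, -0.30498655, -0.02081924]))
eye [ 0.52573763 -0.15435075  0.058     ] (array([ 0.52484349, -0.15281273,  0.05729678]), array([-0.51388418,  0.32675636, -0.51703509, -0.07389591]))
jig (array([ 0.52271394, -0.15750593, -0.31199886]), array([[-1. , -0.5],
       [ 0.5,  0.5],
       [-0.4,  0. ],
       [ 0.8,  0.4],
       [-0.2, -0.2],
       [ 0.2, -0.1]]))
br (array([ 0.52579265, -0.15385389, -0.03433514]), array([[-0.2, -0. ],
       [-0.4,  0.3],
       [ 0.2,  0.1],
       [-0.1, -0.1],
       [ 0.5, -0.3]]))
[0.47015131 0.33304186 0.05      ]
[0.42145705 0.33453424 0.05      ]
[0.46400266 0.16233617 0.05      ]
[0.41526882 0.16327537 0.05      ]
h [0.45186591 0.2037353  0.082     ]
h [0.45166247 0.18530895 0.082     ]
h [0.43217392 0.20355299 0.082     ]
h [0.43195457 0.18396863 0.082     ]
```

```bash
cat >> h.py <<'E'
def go(x,y,z,yaw,n,fing,show=True):
    s=arm.sense(); p=s['position']; r0=R.from_euler('xyz',s['orientation']); r1=R.from_euler('xyz',[np.pi,0,yaw])
    dv=(r1*r0.inv()).as_rotvec(); rows=[]
    for i in range(n):
        ra=R.from_rotvec(dv*i/n)*r0; rb=R.from_rotvec(dv*(i+1)/n)*r0
        d=ra.inv().apply((np.array([x,y,z])-p)/n)*1e3; w=np.degrees((ra.inv()*rb).as_rotvec())/8
        rows.append(' '.join('%.1f'%v for v in d)+' '+' '.join('%.2f'%v for v in w)+' %g'%fing)
    print('; '.join(rows))
def st():
    s=arm.sense(); print(s['t'],s['position'].round(4),s['orientation'].round(4),'F',s['force'].round(2),'M',s['ft_torque'].round(2),'op',round(s['opening']*87.8,1))
E
python3 -c "
from h import *
go(.4415,.195,.16,1.535,12,50)"
```

```text
-30.8 -24.1 5.2 -0.00 0.00 0.79 50; -33.2 -20.5 5.2 -0.00 0.00 0.79 50; -35.3 -16.7 5.2 -0.00 0.00 0.79 50; -36.9 -12.8 5.2 -0.00 0.00 0.79 50; -38.1 -8.6 5.2 -0.00 0.00 0.79 50; -38.8 -4.4 5.2 -0.00 0.00 0.79 50; -39.1 -0.1 5.2 -0.00 0.00 0.79 50; -38.8 4.2 5.2 -0.00 0.00 0.79 50; -38.1 8.5 5.2 -0.00 0.00 0.79 50; -37.0 12.6 5.2 -0.00 0.00 0.79 50; -35.4 16.6 5.2 -0.00 0.00 0.79 50; -33.3 20.4 5.2 -0.00 0.00 0.79 50
```

carry_out(
  steps="-31 -24 5 0 0 0.8 50; -33 -20 5 0 0 0.8 50; -35 -17 5 0 0 0.8 50; -37 -13 5 0 0 0.8 50; -38 -9 5 0 0 0.8 50; -39 -4 5 0 0 0.8 50; -39 0 5 0 0 0.8 50; -39 4 5 0 0 0.8 50; -38 8 5 0 0 0.8 50; -37 13 5 0 0 0.8 50; -35 17 5 0 0 0.8 50; -33 20 5 0 0 0.8 50",
)

```text
t: 1.4
position: [0.4371, 0.179, 0.1594]
orientation: [3.14, -0.004, 1.473]
force: [0.5, 0.4, 1.4]
opening: 0.569
```

```bash
python3 -c "
from h import *
st()
go(.4415,.195,.11,1.535,5,50)"
```

```text
1.4 [0.4371 0.179  0.1594] [ 3.14   -0.0037  1.4727] F [0.47 0.38 1.36] M [-0.08  0.1  -0.03] op 50.0
3.2 0.5 9.9 0.00 -0.01 -0.09 50; 3.2 0.6 9.9 0.00 -0.01 -0.09 50; 3.2 0.6 9.9 0.00 -0.01 -0.09 50; 3.2 0.7 9.9 0.00 -0.01 -0.09 50; 3.2 0.7 9.9 0.00 -0.01 -0.09 50
```

carry_out(
  steps="3.2 0.5 10 0 0 -0.1 50; 3.2 0.5 10 0 0 -0.1 50; 3.2 0.6 10 0 0 -0.1 50; 3.2 0.7 10 0 0 -0.1 50; 3.2 0.7 10 0 0 -0.1 50; 0 0 0 0 0 0 50",
)

```text
t: 2.0
position: [0.4418, 0.195, 0.1049]
orientation: [3.141, -0.003, 1.546]
force: [0.1, -0.4, -0.0]
opening: 0.571
```

Run:
```python
from h import *
st()
t=cap('top')['pixels'][:,:,::-1]; s=cap('scene')['pixels'][:,:,::-1]
cv2.imwrite('pics/c3.png',np.hstack([crop(t,190,180,80,80,5),crop(s,400,170,80,80,5)]))
go(.4415,.195,.054,1.535,6,50)
```

```text
2.0 [0.4418 0.195  0.1049] [ 3.1409e+00 -3.0000e-03  1.5461e+00] F [ 0.1  -0.38 -0.01] M [-0.1   0.01 -0.  ] op 50.1
0.0 -0.2 8.7 0.00 -0.00 0.01 50; 0.0 -0.2 8.7 0.00 -0.00 0.01 50; 0.0 -0.2 8.7 0.00 -0.00 0.01 50; 0.0 -0.2 8.7 0.00 -0.00 0.01 50; 0.0 -0.2 8.7 0.00 -0.00 0.01 50; 0.0 -0.2 8.7 0.00 -0.00 0.01 50
```

View pics/c3.png

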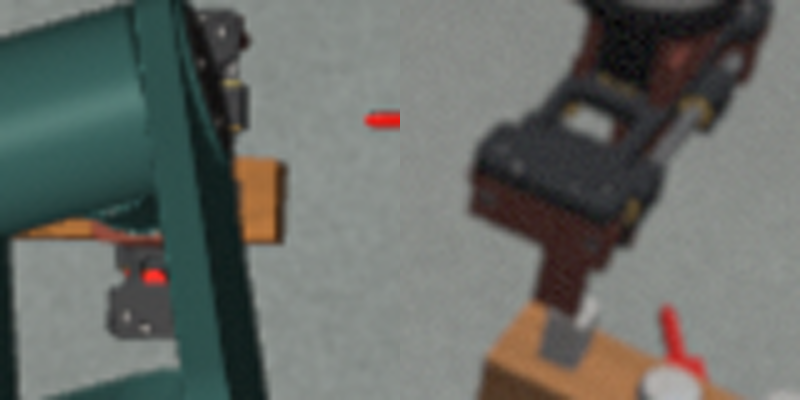

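Run:
```python
from h import *
t=cap('top')['pixels'][:,:,::-1]; s=cap('scene')['pixels'][:,:,::-1]
cv2.imwrite('pics/c4.png',np.hstack([crop(t,180,140,130,130,3.07)[:399],crop(s,360,180,130,130,3.07)[:399]]))
for u,v in [(260,204),(232.5,244)]: print(back(arm.capture('top'),u,v,.077))
```

```text
[0.48381464 0.11512211 0.077     ]
[0.36528322 0.1963577  0.077     ]
```

View pics/c4.png

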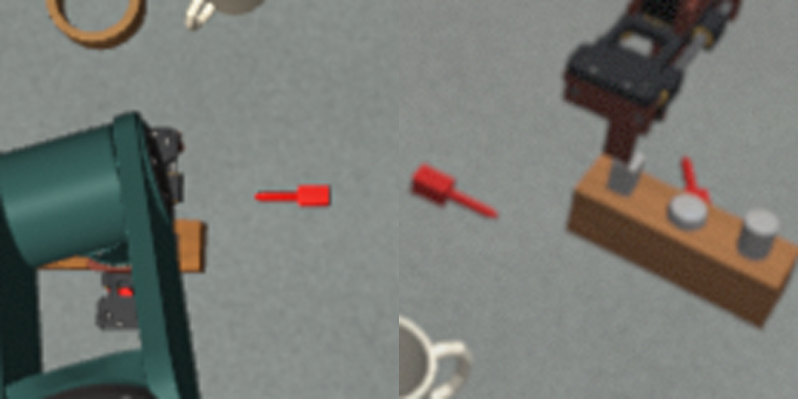

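Run:
```python
from h import *
T=cap('top');S=cap('scene')
print(back(T,220.7,235.4,.01),back(S,454,233,.01),back(S,458.5,243.5,.01),back(S,458.5,243.5,.04))
go(.4415,.1945,.054,1.535,6,50)
```

```text
[0.39443788 0.24391667 0.01      ] [0.34561966 0.2228443  0.01      ] [0.37427626 0.24682866 0.01      ] [0.40436593 0.25245053 0.04      ]
0.0 -0.4 8.8 0.01 -0.00 0.01 50; 0.0 -0.4 8.8 0.01 -0.00 0.01 50; 0.0 -0.4 8.8 0.01 -0.00 0.01 50; 0.0 -0.4 8.8 0.01 -0.00 0.01 50; 0.0 -0.4 8.8 0.01 -0.00 0.01 50; 0.1 -0.4 8.8 0.01 -0.00 0.01 50
```

carry_out(
  steps="0 0 9 0 0 0 50; 0 0 9 0 0 0 50; 0 0 9 0 0 0 50; 0 0 9 0 0 0 50; 0 0 7 0 0 0 50; 0 0 3 0 0 0 50; 0 0 0 0 0 0 50",
)

```text
t: 3.1
position: [0.4436, 0.1937, 0.0564]
orientation: [3.138, -0.004, 1.542]
force: [0.1, -0.0, 0.6]
opening: 0.566
```

```bash
python3 -c "
from h import *
st()"
```

```text
3.1 [0.4436 0.1937 0.0564] [ 3.138  -0.0036  1.542 ] F [ 0.09 -0.01  0.55] M [-0.13  0.08 -0.03] op 49.7
```

carry_out(
  steps="0 -2 1 0 0 0 50; 0 0 0 0 0 0 30; 0 0 0 0 0 0 18; 0 0 0 0 0 0 10; 0 0 0 0 0 0 10; 0 0 0 0 0 0 10; 0 0 0 0 0 0 10; 0 0 0 0 0 0 10",
)

```text
t: 3.9
position: [0.4422, 0.194, 0.0563]
orientation: [3.136, -0.004, 1.542]
force: [-0.7, 0.2, -0.6]
opening: 0.227
```

```bash
python3 -c "
from h import *
st()"
```

```text
3.9 [0.4422 0.194  0.0563] [ 3.1361 -0.0042  1.542 ] F [-0.67  0.18 -0.57] M [-0.07  0.08 -0.02] op 19.9
```

carry_out(
  steps="0 0 -5 0 0 0 10; 0 0 -10 0 0 0 10; 0 0 -15 0 0 0 10; 0 0 -20 0 0 0 10; 0 0 -20 0 0 0 10; 0 0 -20 0 0 0 10; 0 0 -20 0 0 0 10; 0 0 0 0 0 0 10",
)

```text
t: 4.7
position: [0.4421, 0.1938, 0.1748]
orientation: [3.134, -0.005, 1.542]
force: [-0.3, -0.1, 0.0]
opening: 0.225
```

```bash
python3 -c "
from h import *
st()
go(.5253,-.1535,.15,1.535,12,10)"
```

```text
4.7 [0.4421 0.1938 0.1748] [ 3.1336 -0.0052  1.5419] F [-0.25 -0.1   0.03] M [-0.09  0.06  0.01] op 19.7
-28.7 7.8 2.0 0.00 -0.00 0.00 10; -28.7 7.8 2.0 0.00 -0.00 0.00 10; -28.7 7.8 2.0 0.00 -0.00 0.00 10; -28.7 7.8 2.0 0.00 -0.00 0.00 10; -28.7 7.8 2.0 0.00 -0.00 0.00 10; -28.7 7.8 2.0 0.00 -0.00 0.00 10; -28.7 7.9 2.0 0.00 -0.00 0.00 10; -28.7 7.9 2.0 0.00 -0.00 0.00 10; -28.7 7.9 2.0 0.00 -0.00 0.00 10; -28.7 7.9 2.0 0.00 -0.00 0.00 10; -28.7 7.9 2.0 0.00 -0.00 0.00 10; -28.7 7.9 2.1 0.00 -0.00 0.00 10
```

carry_out(
  steps="-15 4 2 0 0 0 10; -29 8 2 0 0 0 10; -29 8 2 0 0 0 10; -29 8 2 0 0 0 10; -29 8 2 0 0 0 10; -29 8 2 0 0 0 10; -29 8 2 0 0 0 10; -29 8 2 0 0 0 10; -29 8 2 0 0 0 10; -29 8 2 0 0 0 10; -29 8 2 0 0 0 10; -15 4 2 0 0 0 10",
)

```text
t: 5.9
position: [0.5191, -0.1378, 0.1434]
orientation: [3.138, -0.008, 1.547]
force: [0.4, 0.6, -1.1]
opening: 0.228
```

```bash
python3 -c "
from h import *
st()
go(.5253,-.1535,.125,1.535,5,10)"
```

```text
5.9 [ 0.5191 -0.1378  0.1434] [ 3.1382 -0.0082  1.5467] F [ 0.37  0.63 -1.05] M [-0.1   0.05 -0.02] op 20.0
-3.1 1.3 3.6 0.00 -0.01 0.02 10; -3.1 1.3 3.7 0.00 -0.01 0.02 10; -3.1 1.3 3.7 0.00 -0.01 0.02 10; -3.1 1.3 3.7 0.00 -0.01 0.02 10; -3.1 1.3 3.7 0.00 -0.01 0.02 10
```

carry_out(
  steps="-3 1.3 3.6 0 0 0 10; -3 1.3 3.6 0 0 0 10; -3 1.3 3.6 0 0 0 10; -3 1.3 3.6 0 0 0 10; -2 1 3.6 0 0 0 10; 0 0 0 0 0 0 10",
)

```text
t: 6.5
position: [0.5233, -0.1495, 0.1219]
orientation: [-3.141, -0.011, 1.547]
force: [0.7, -0.0, -0.3]
opening: 0.227
```

Run:
```python
from h import *
st()
T=cap('top');S=cap('scene')
t=T['pixels'][:,:,::-1]; s=S['pixels'][:,:,::-1]
cv2.imwrite('pics/c5.png',np.hstack([crop(t,310,142,80,80,5),crop(s,255,160,80,80,5)]))
p=arm.sense()['position']
print('tip',proj(S,[p-[0,0,.0513]]),'eye',proj(S,[.5253,-.1535,.058]))
```

```text
6.5 [ 0.5233 -0.1495  0.1219] [-3.1409 -0.0111  1.5469] F [ 0.69 -0.01 -0.31] M [-0.08  0.08 -0.01] op 19.9
tip [[297.67296436 198.17363223]] eye [[296.16053269 201.72139805]]
```

View pics/c5.png

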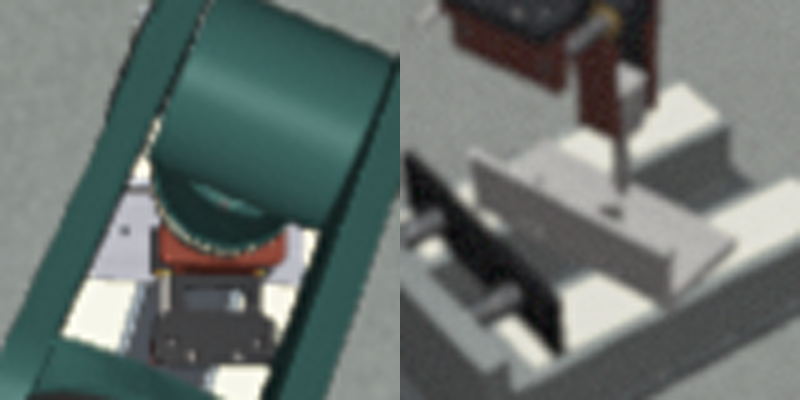

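Run:
```python
from h import *
S=cap('scene'); p=arm.sense()['position']
a=back(S,298.8,198.0,p[2]-.0513); b=back(S,297.0,201.8,.058); print(a,b,a-b)
x,y,_=p-(a-b); print(x,y)
go(x,y,.112,1.535,4,10)
```

```text
[ 0.52136418 -0.14742949  0.07123908] [ 0.52428836 -0.15151644  0.058     ] [-0.00292418  0.00408695  0.01323908]
0.5264791563530555 -0.15381335897986423
-1.0 0.8 2.6 0.00 -0.02 0.02 10; -1.0 0.8 2.6 0.00 -0.02 0.02 10; -1.0 0.8 2.6 0.00 -0.02 0.02 10; -1.0 0.8 2.6 0.00 -0.02 0.02 10
```

carry_out(
  steps="-2 1.2 0 0 0 0 10; -2 1.2 1 0 0 0 10; -1 0.8 2 0 0 0 10; 0 0 0 0 0 0 10",
)

```text
t: 7.05
position: [0.5275, -0.1552, 0.12]
orientation: [3.14, -0.01, 1.547]
force: [-0.1, -1.1, -0.9]
opening: 0.223
```

Run:
```python
from h import *
st()
go(.5263,-.1537,.112,1.535,4,10)
```

```text
7.05 [ 0.5275 -0.1552  0.12  ] [ 3.1399 -0.0102  1.547 ] F [-0.07 -1.13 -0.91] M [-0.04  0.06 -0.02] op 19.6
0.3 -0.3 2.0 0.00 -0.02 0.02 10; 0.4 -0.3 2.0 0.00 -0.02 0.02 10; 0.4 -0.3 2.0 0.00 -0.02 0.02 10; 0.4 -0.3 2.0 0.00 -0.02 0.02 10
```

carry_out(
  steps="1 -0.8 3 0 0 0 10; 0 0 4 0 0 0 10; 0 0 4 0 0 0 10; 0 0 4 0 0 0 10; 0 0 3 0 0 0 10",
)

```text
t: 7.55
position: [0.5266, -0.1539, 0.1006]
orientation: [3.14, -0.01, 1.547]
force: [0.1, 0.7, -1.2]
opening: 0.228
```

Run:
```python
from h import *
st()
S=cap('scene');s=S['pixels'][:,:,::-1]
cv2.imwrite('pics/c6.png',crop(s,255,160,80,80,5))
go(.5263,-.1537,.069,1.535,8,10)
```

```text
7.55 [ 0.5266 -0.1539  0.1006] [ 3.1398 -0.0102  1.5469] F [ 0.1   0.7  -1.17] M [-0.06  0.05  0.06] op 20.0
-0.0 -0.0 3.9 0.00 -0.01 0.01 10; -0.0 -0.0 3.9 0.00 -0.01 0.01 10; -0.0 -0.0 3.9 0.00 -0.01 0.01 10; -0.0 0.0 3.9 0.00 -0.01 0.01 10; -0.0 0.0 3.9 0.00 -0.01 0.01 10; -0.0 0.0 3.9 0.00 -0.01 0.01 10; 0.0 0.0 3.9 0.00 -0.01 0.01 10; 0.0 0.0 3.9 0.00 -0.01 0.01 10
```

View pics/c6.png

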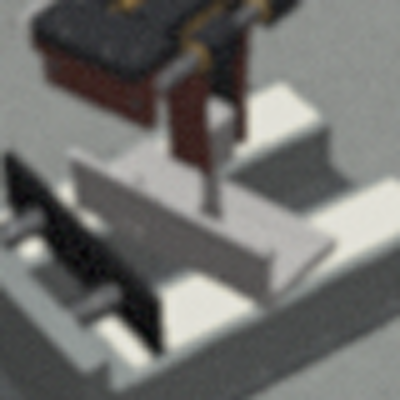

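carry_out(
  steps="0 0 4 0 0 0 10; 0 0 4 0 0 0 10; 0 0 4 0 0 0 10; 0 0 4 0 0 0 10; 0 0 4 0 0 0 10; 0 0 4 0 0 0 10; 0 0 3 0 0 0 10; 0 0 0 0 0 0 10",
)

```text
t: 8.4
position: [0.5264, -0.1535, 0.0704]
orientation: [3.141, -0.011, 1.547]
force: [0.3, -0.9, -1.2]
opening: 0.225
```

Run:
```python
from h import *
st()
```

```text
8.4 [ 0.5264 -0.1535  0.0704] [ 3.1407 -0.0106  1.5469] F [ 0.27 -0.92 -1.25] M [-0.09 -0.02  0.08] op 19.7
```

carry_out(
  steps="-1 2.3 0 0 0 0 10; -1.9 4.7 0 0 0 0 10; -1.9 4.7 0 0 0 0 10; -1.9 4.7 0 0 0 0 10; -1.9 4.7 0 0 0 0 10; 0 0 0 0 0 0 10",
)

```text
t: 9.0
position: [0.5494, -0.1636, 0.0706]
orientation: [3.14, -0.011, 1.547]
force: [0.1, 0.6, -1.4]
opening: 0.221
```

```bash
cat >> h.py <<'E'
J=np.array([.52271,-.15751]); ja=-.312; RJ=np.array([[np.cos(ja),-np.sin(ja)],[np.sin(ja),np.cos(ja)]])
def injig(): 
    s=arm.sense(); f=RJ.T@s['force'][:2]
    print('jig xy mm',((s['position'][:2]-J)@RJ*1e3).round(1),'F jig',f.round(1))
def goj(x,y,z,yaw,n):
    w=J+RJ@[x/1e3,y/1e3]; go(w[0],w[1],z,yaw,n,10)
E
python3 - <<'E'
from h import *
st();injig()
goj(45,0,.0705,1.259,5)
E
```

```text
9.0 [ 0.5494 -0.1636  0.0706] [ 3.1405 -0.0105  1.5468] F [ 0.07  0.62 -1.45] M [-0.01  0.12 -0.  ] op 19.4
jig xy mm [27.3  2.4] F jig [-0.1  0.6]
-1.5 3.3 0.0 -0.00 -0.02 0.41 10; -1.3 3.3 0.0 -0.00 -0.02 0.41 10; -1.1 3.4 0.0 -0.00 -0.02 0.41 10; -0.9 3.5 0.0 -0.00 -0.02 0.41 10; -0.7 3.5 0.0 -0.00 -0.02 0.41 10
```

carry_out(
  steps="-1.5 3.3 0 0 0 0.4 10; -1.3 3.3 0 0 0 0.4 10; -1.1 3.4 0 0 0 0.4 10; -0.9 3.4 0 0 0 0.4 10; -0.7 3.4 0 0 0 0.4 10; 0 0 0 0 0 0 10",
)

```text
t: 9.6
position: [0.5647, -0.1707, 0.0703]
orientation: [-3.136, -0.011, 1.257]
force: [1.0, 0.1, -0.8]
opening: 0.225
```

Run:
```python
from h import *
st();injig()
S=cap('scene');s=S['pixels'][:,:,::-1];t=cap('top')['pixels'][:,:,::-1]
cv2.imwrite('pics/c7.png',np.hstack([crop(t,310,142,80,80,5),crop(s,235,160,80,80,5)]))
goj(50,0,.0705,1.259,4)
```

```text
9.6 [ 0.5647 -0.1707  0.0703] [-3.1361 -0.0111  1.2569] F [ 0.97  0.08 -0.77] M [ 0.03  0.08 -0.02] op 19.8
jig xy mm [44.   0.3] F jig [0.9 0.4]
-0.1 1.6 -0.1 -0.01 -0.02 -0.00 10; -0.1 1.6 -0.1 -0.01 -0.02 -0.00 10; -0.1 1.6 -0.1 -0.01 -0.02 -0.00 10; -0.1 1.6 -0.1 -0.01 -0.02 -0.00 10
```

View pics/c7.png

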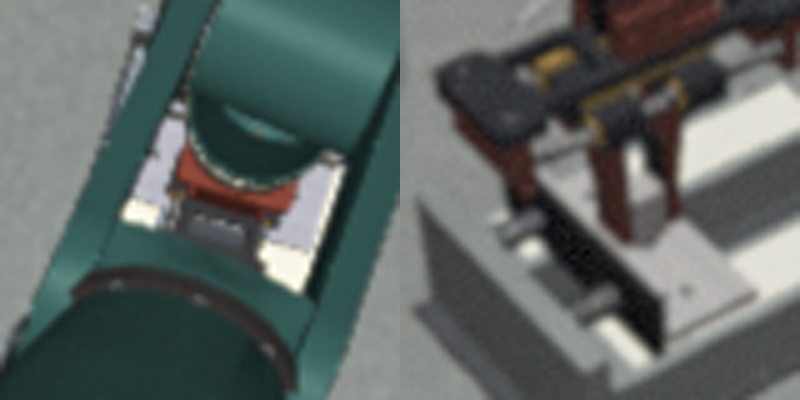

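carry_out(
  steps="-0.1 1.5 0 0 0 0 10; 0 1.5 0 0 0 0 10; 0 1.5 0 0 0 0 10; 0 1.5 0 0 0 0 10; 0 0 0 0 0 0 10",
)

```text
t: 10.2
position: [0.5672, -0.1714, 0.0699]
orientation: [-3.13, -0.011, 1.262]
force: [-1.3, -0.1, -0.0]
opening: 0.226
```

Run:
```python
from h import *
st();injig()
goj(56,0,.0705,1.259,4)
```

```text
10.2 [ 0.5672 -0.1714  0.0699] [-3.13   -0.0112  1.2623] F [-1.33 -0.07 -0.01] M [-0.03  0.3   0.  ] op 19.9
jig xy mm [46.6  0.4] F jig [-1.2 -0.5]
-0.1 2.4 -0.2 -0.02 -0.02 0.01 10; -0.1 2.4 -0.2 -0.02 -0.02 0.01 10; -0.1 2.4 -0.2 -0.02 -0.02 0.01 10; -0.1 2.4 -0.2 -0.02 -0.02 0.01 10
```

carry_out(
  steps="0 2.5 0 -0.05 -0.05 0 10; 0 2.5 0 -0.05 -0.05 0 10; 0 2.5 0 0 0 0 10; 0 2.5 0 0 0 0 10; 0 0 0 0 0 0 10; 0 0 0 0 0 0 10",
)

```text
t: 10.8
position: [0.5699, -0.172, 0.0686]
orientation: [-3.131, 0.005, 1.263]
force: [-3.4, 0.7, 0.9]
opening: 0.227
```

Run:
```python
from h import *
st();injig()
goj(57,0,.0705,1.259,4)
```

```text
10.8 [ 0.5699 -0.172   0.0686] [-3.1314  0.0047  1.2634] F [-3.42  0.69  0.92] M [ 0.    0.62 -0.01] op 20.0
jig xy mm [49.4  0.7] F jig [-3.5 -0.4]
-0.2 1.9 -0.5 -0.02 0.01 0.01 10; -0.2 1.9 -0.5 -0.02 0.01 0.01 10; -0.2 1.9 -0.5 -0.02 0.01 0.01 10; -0.2 1.9 -0.5 -0.02 0.01 0.01 10
```

carry_out(
  steps="0 4 -0.8 0 0 0 10; -0.2 4 -0.8 0 0 0 10; -0.2 4 -0.5 0 0 0 10",
)

```text
t: 11.1
position: [0.5738, -0.1732, 0.0685]
orientation: [-3.116, 0.005, 1.264]
force: [-10.9, 1.7, 7.1]
opening: 0.225
```

Run:
```python
from h import *
st();injig()
for i in range(4): arm.capture('scene'); injig()
```

```text
11.1 [ 0.5738 -0.1732  0.0685] [-3.1159  0.0047  1.2643] F [-10.9    1.74   7.13] M [ 0.52  2.14 -0.04] op 19.8
jig xy mm [53.5  0.7] F jig [-10.9  -1.7]
jig xy mm [53.8  0.7] F jig [-9.1 -1. ]
jig xy mm [53.7  0.7] F jig [-9.3 -0.5]
jig xy mm [53.7  0.7] F jig [-7.8 -1.3]
jig xy mm [53.7  0.7] F jig [-9.7 -1.2]
```

Run:
```python
from h import *
st();injig()
S=cap('scene');s=S['pixels'][:,:,::-1];t=cap('top')['pixels'][:,:,::-1]
cv2.imwrite('pics/c8.png',crop(s,235,165,75,75,8))
goj(57,0,.0705,1.259,4)
```

```text
11.3 [ 0.5741 -0.1733  0.0685] [-3.1166  0.0047  1.2641] F [-9.63  1.88  4.48] M [0.32 1.78 0.  ] op 20.0
jig xy mm [53.7  0.7] F jig [-9.7 -1.2]
-0.2 0.8 -0.5 -0.04 0.01 0.01 10; -0.2 0.8 -0.5 -0.04 0.01 0.01 10; -0.2 0.8 -0.5 -0.04 0.01 0.01 10; -0.2 0.8 -0.5 -0.04 0.01 0.01 10
```

View pics/c8.png

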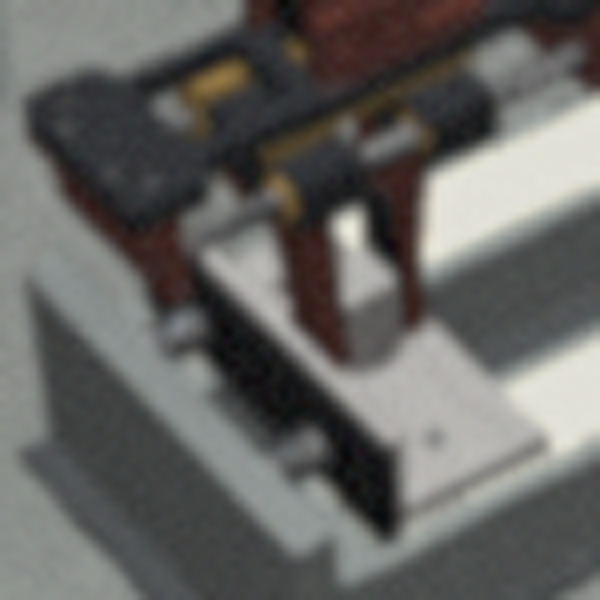

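Run:
```python
from h import *
S=cap('scene')
a=back(S,286.4,230.1,.051);b=back(S,235+390.5/8-.5,165+537.5/8-.5,.051)
for p in(a,b): print((p[:2]-J)@RJ*1e3)
st();injig()
```

```text
[76.90058465 69.29319263]
[86.04449808 69.21895859]
11.45 [ 0.5741 -0.1733  0.0685] [-3.1167  0.0047  1.2642] F [-6.77  1.65  3.63] M [ 0.32  1.79 -0.05] op 19.8
jig xy mm [53.7  0.7] F jig [-6.9 -0.5]
```

carry_out(
  steps="-0.1 3.7 -0.3 -0.1 0 0 10; 0 3 -0.4 -0.1 0 0 10",
)

```text
t: 11.65
position: [0.5742, -0.1733, 0.068]
orientation: [-3.132, 0.005, 1.265]
force: [-9.1, 1.0, 5.6]
opening: 0.228
```

Run:
```python
from h import *
st()
F=[]
for i in range(12):
    c=arm.capture('scene'); s=arm.sense(); F.append(np.r_[RJ.T@s['force'][:2],s['force'][2]])
    if i%4==3: injig()
print(np.mean(F,0)); st()
s=c['pixels'][:,:,::-1]
cv2.imwrite('pics/c9.png',np.hstack([crop(s,235,165,75,75,6)]))
```

```text
11.65 [ 0.5742 -0.1733  0.068 ] [-3.1322  0.0048  1.2649] F [-9.1   0.98  5.64] M [0.22 1.81 0.01] op 20.0
jig xy mm [53.8  0.7] F jig [-9.6 -1.1]
jig xy mm [53.8  0.7] F jig [-8.9 -1.5]
jig xy mm [53.8  0.7] F jig [-8.5 -1.4]
[-9.15347541 -1.24893125  5.00539542]
12.25 [ 0.5742 -0.1734  0.068 ] [-3.1321  0.0048  1.2648] F [-8.49  1.24  5.1 ] M [0.24 1.94 0.02] op 19.9
```

View pics/c9.png

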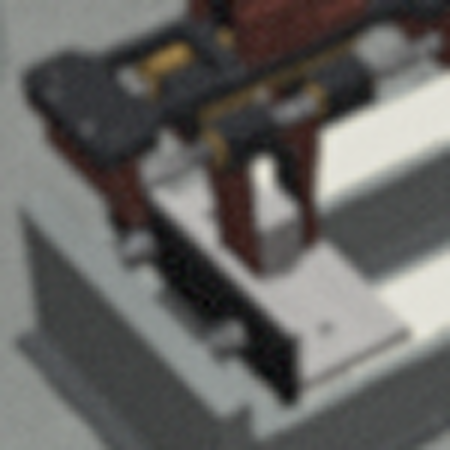

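```bash
python3 -c "
from h import *
injig(); print(arm.hand_in())"
```

```text
jig xy mm [53.8  0.7] F jig [-8.5 -1.4]
the job is handed in; nothing more can be done
None
```

I took the square-headed steel pin from the block and put it through the bracket's eye. With it I pushed the bracket against the sprung pad, and handed in after about 12 s with the pin still gripped and pressing.

**Last checks:**
- **Push:** it averaged 9.2 N over 0.6 s, with single readings of about 8.5–9.6 N and the position steady. That matches about 11.4 mm of pad travel by the spring rate. The pin's position gives about 11 mm, and an earlier rough reading off the picture gave 9–11 mm.
- **Pin depth:** the tip is about 17 mm above the table, roughly 33 mm below the underside of the flange. The grip opening reads 20 mm, which is the width of the head.
- **Bracket:** the last picture shows it lying on the runners, flat against the pad.

**What did not fully agree:**
- **Downward force:** the pin also presses down on the bracket with about 5–6 N, probably friction in the eye. I left it, because lifting might have raised the bracket.
- **Red look-alike pins:** both stood on their tips at the start and were lying on the bench before I gripped anything. By the recorded positions the gripper was not near them and the force readings showed no contact, so I believe they toppled by themselves, but I did not see it happen.
- **Other items:** I did not check the other things in the scene again at the end. By my planned path the arm did not go near them.

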